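# Lock the filter cartridge into the fume extractor

## Robot

A 7-joint arm with a two-finger parallel gripper is mounted at the origin on the work surface. World frame = base frame: x ahead of the robot, y to its left, z up, the work surface at z = 0. Lengths are in m, angles in rad, forces in N, time in s.
With the tool pointing down it reaches from about 0.425 to 0.875 m from the base axis. Payload 4.7 kg.
Tool frame: the origin (TCP) lies midway between the tips of the shut fingers; the grasp point (between the pads) lies 19 mm behind it; z points along the fingers, y is the line along which they close (so a half turn about z gives the same grasp; the last joint's range is limited). The gripper opens to 87 mm and grips with 3 to 60 N. Pads are 19 mm wide; open, the fingers measure 117 mm over their backs; the gripper's body (75 mm by 190 mm) begins 51 mm behind the grasp point.
Start: joints at [1.35, 0.321, -0.07, 1.45, 0.023, 1.371, -0.057], TCP at [0.151, -0.632, 0.223] pointing down, gripper open.
Joint ranges: [-2.86, 2.86], [-0.3, 2.09], [-1.38, 1.24], [0.06, 2.45], [-1.56, 4.7], [0.09, 2.05], [-2.69, 2.69]. Speed limits (rad/s): [2.57, 2.57, 3.14, 3.14, 3.14, 3.14, 3.14].

## Interface

Orientations are given as a rotation vector (axis times angle).
In Python, from bench import ctrl gives the robot as it stands. The module is installed in compiled form; this text tells all that it offers.
- The arm moves only by the shell command python3 -m handwheel 'ROWS' [FORCE]. ROWS is JSON, a list of rows, each a list of 7 numbers: the finger opening in m, from 0 to 0.087, then the shift along the tool's x, y, z in m, then the turn, a rotation vector about the tool's x, y, z in degrees. A call has 1 to 12 rows; each row shifts and turns the commanded pose from where the row before left it, along the tool's axes as they then stand; what a row does not reach is not made up. A row lasts 1/8 s, in which the tool goes at most 62.5 mm and 10.7 degrees, less where a joint would pass 70% of its speed; a pose out of reach is approached as far as the arm can. A call is refused whole if a number of a shift passes 0.0625 or a number of a turn 10.7, either way. A call with a gripper value outside its range is refused whole. The fingers move at their own pace and stop on an object; FORCE is the grip in N (left out, the last holds). Time passes only in rows, so rows that do not move let the fingers close. It gives the time, the measured TCP pose, the force, the opening and the grip force at its end, in the units of the state.
- ctrl.get_state(): the state, without advancing time (a new reading comes with each control period).
- ctrl.get_image(name): name is "scene" or "top"; returns (picture, depth): 480x640x3 uint8, blue, green, red; 480x640 float32, m along the optical axis (not along the pixel's ray), 0 where there is no reading.
- ctrl.camera_info(name): a dict with "intrinsics" (3x3 intrinsics, pixels), "R" (3x3) and "t" (3): a world point X has camera coordinates R X + t. Camera axes: x right, y down, z forward; pixel columns grow to the right and rows downward; lengths in m; the calibration is good to about 2 mm. A picture is of the moment at which its call begins. camera_info takes no time and is no camera call.
- ctrl.close_job(): hands the job in; it is judged then, once.
The state is a dict: "time": time; "joint_positions": joint angles; "qd": joint speeds; "joint_torque": joint torques, N m; "position": TCP position; "tool_rot": TCP orientation; "ft_force": force on the tool from outside, world axes, zero at the start; "torque": the same for the moment, N m; "grip_width": opening from 0.0 (shut) to 1.0 (fully open); "grip_force": force on a finger pad.
Only numpy, scipy, OpenCV 4.12 (cv2) and the standard library are available. Lean on these libraries where they do the work, as an engineer would, in place of code of your own. Each camera call takes 0.05 s, during which the arm holds its last target. There are 200 camera calls.

## Task

Take the filter cartridge from the bench and fit it in the round inlet on top of the yellow fume extractor: feel for the slots by turning it under light pressure, push it down gently against the spring seat, twist it clockwise (seen from above) to the stop, then let it rise into its locking notches and let go. It must end locked in the inlet and upright; never force the plastic, and leave the cup, the jar and the sanding block where they are.

Things in the scene. Friction and masses are not known exactly. Their poses are not given: they have to be found in the camera images.
- cartridge: Loose filter cartridge, about 120 g, standing upright on the bench: white and grey cylinder, 61 mm in diameter, 38 mm high, lower edge chamfered 4 mm, with an orange grip bar on top. Origin: centre of its underside, z up, x along the bar. Never press it against the extractor with over 60 N in all (about 1 N m of twist at the stops).
- grip (a point): Middle of the cartridge's orange grip bar, on its axis, 51 mm above its underside. The bar is 56 mm long in x, 16 mm wide in y (grip it across y), and reaches from 38 to 64 mm above the underside.
- lug (a point): Centre of the cartridge's +x bayonet lug, 33 mm from the axis; its twin is at -x. The orange lugs are in line with the bar, each 8 mm wide, from 12 to 18 mm above the underside, reaching 37.5 mm from the axis.
- extractor: Yellow fume extractor, a fixed box 200 x 200 mm, 90 mm high, with a round black collar (96 mm outer diameter, 36 mm high, a bare aluminium ring inside) in the middle of its top. Origin: centre of the box's underside; the face with the red switch looks to -x.
- inlet (a point): Centre of the collar's mouth, level with its rim, axes as the box. It takes the 61 mm cylinder with 1.5 mm clearance all round. Two slots, 11 mm wide, open at the top, take the lugs: they lie near +x and -x, but up to 0.45 rad (26 deg) either way, not shown by the poses: feel or see the gaps. Lugs off the slots rest on the rim, the cartridge's underside 12 mm below it.
- seat_top (a point): Top of the round spring seat in the inlet, as it stands unloaded, 16 mm below the rim. It pushes up at 500 N/m, about 8 N at most, and ends hard 32 mm below the rim. A cartridge in the slots but not turned is lifted by it to about 19 mm below the rim.
- ledge (a point): Level of the ledge's underside, on the axis, 10 mm below the rim. With the cartridge's underside over 28 mm below the rim (29 to 31 is right) the lugs pass under it: from the slots it turns clockwise from above 0.73 rad to a hard stop (not counter-clockwise). From 0.62 rad on there is a notch 4 mm higher; the spring lifts the lugs into it: locked, underside 24 mm below the rim. The collar is fast.
- turned_cup: Bystander: dark wooden cup, 72 mm in diameter, 85 mm high; origin at the centre of its underside.
- finish_jar: Bystander: amber jar with steel lid, 60 mm in diameter, 80 mm high; origin at the centre of its underside.
- sanding_block: Bystander: cork sanding block with red face below, 90 x 55 x 32 mm; origin at the centre of its underside.
Mind the look-alikes: they are no part of the job. What is shaped like the cartridge but pink or purple is not meant.

How it is judged:
By the outcome, as a careful person would: the job done as asked, in the order asked, and still so for the second after the job is handed in, with the robot touching nothing.
It also fails if it takes over 72 s, if anything falls off the work surface, if the arm or the gripper's body presses on something with over 40 N, if the wrist force passes 120 N, or if a joint passes its speed limit or range.

## Working session

There is one attempt and no reset: what is moved stays moved. The work goes in short steps, Python scripts to look and compute and a shell command to move; the robot and the scene stay as the last step left them, time stands still between calls to the robot, and variables do not carry over. Pictures are saved under pics/ and viewed, at most 10 in all, crops included, and the job is handed in when it is done.

```bash
mkdir -p pics
python3 - <<'E'
from bench import ctrl
import cv2,numpy as np
for n in("scene","top"):
    im,d=ctrl.get_image(n); cv2.imwrite(f"pics/{n}0.png",im); np.savez(f"{n}0.npz",im=im,d=d)
    c=ctrl.camera_info(n); print(n,np.round(c["intrinsics"],1).tolist(),np.round(c["R"],3).tolist(),np.round(c["t"],3))
s=ctrl.get_state(); print({k:np.round(v,3) for k,v in s.items()})
E
```

```text
scene [[546.2, 0.0, 309.9], [0.0, 546.2, 240.3], [0.0, 0.0, 1.0]] [[-0.51, 0.86, -0.003], [0.659, 0.389, -0.643], [-0.552, -0.33, -0.766]] [ 0.208 -0.368  1.713]
top [[543.5, 0.0, 308.5], [0.0, 543.5, 247.9], [0.0, 0.0, 1.0]] [[0.017, -1.0, -0.004], [-0.994, -0.017, -0.106], [0.105, 0.006, -0.994]] [0.08  0.587 1.033]
{'time': np.float64(0.1), 'joint_positions': array([ 1.35 ,  0.322, -0.07 ,  1.452,  0.023,  1.371, -0.057]), 'qd': array([ 0.   , -0.001, -0.002, -0.002, -0.   , -0.001, -0.   ]), 'joint_torque': array([-1.0000e-03, -4.9257e+01, -4.0600e-01, -3.1340e+01, -6.4000e-02,
        3.9000e-02,  0.0000e+00]), 'position': array([ 0.151, -0.632,  0.222]), 'tool_rot': array([-3.118, -0.368,  0.   ]), 'ft_force': array([ 0.259, -0.256,  0.073]), 'torque': array([-0.06 ,  0.015, -0.025]), 'grip_force': np.float64(0.0), 'grip_width': np.float64(0.999)}
```

View pics/scene0.png

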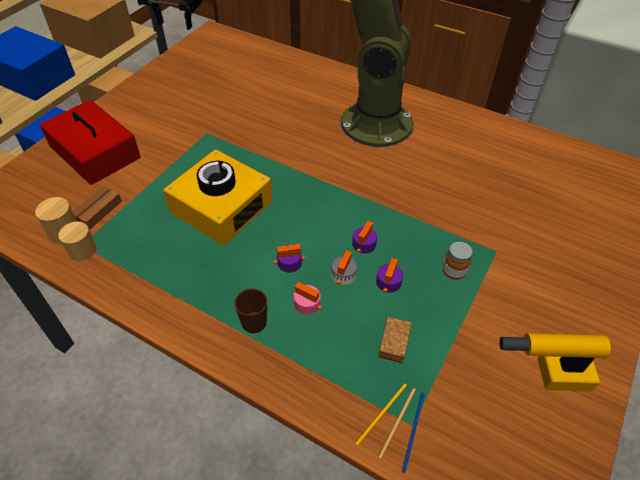

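View pics/top0.png

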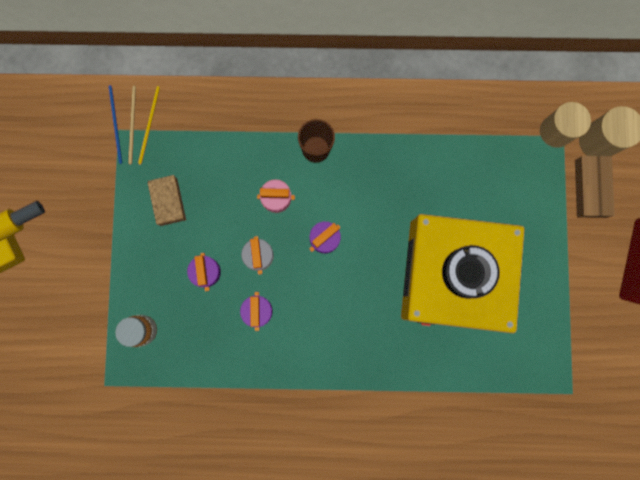

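The scene view shows the white/grey cartridge at (345,265), and the top view shows it at (256,254). Look-alikes in the top view are purple at (203,271), (256,311) and (325,237), and pink at (275,195). Only the white/grey one fits the description. The extractor inlet is at top (471,271) and scene (216,178), with the red switch at the bottom edge (427,322), which is the -x side. I'll enlarge to confirm.

```bash
cat > h.py <<'E'
from bench import ctrl
import cv2,numpy as np
C={n:ctrl.camera_info(n) for n in("scene","top")}
def ray(n,p):
    c=C[n];R=np.array(c["R"]);o=-R.T@np.array(c["t"])
    d=R.T@np.linalg.solve(np.array(c["intrinsics"]),[p[0],p[1],1.]);return o,d/np.linalg.norm(d)
def plane(n,p,z):
    o,d=ray(n,p);return o+d*(z-o[2])/d[2]
def tri(ps,pt):
    A=np.zeros((3,3));b=np.zeros(3);L=[]
    for n,p in(("scene",ps),("top",pt)):
        o,d=ray(n,p);M=np.eye(3)-np.outer(d,d);A+=M;b+=M@o;L.append((o,d))
    X=np.linalg.solve(A,b);return X,[np.linalg.norm(np.cross(X-o,d)) for o,d in L]
def blob(mask,near):
    k,l,s,c=cv2.connectedComponentsWithStats(mask.astype(np.uint8))
    i=1+np.argmin([np.hypot(*(c[j]-near))+(1e3 if s[j,4]<40 else 0) for j in range(1,k)])
    return l==i,c[i],s[i,4]
def orange(im):
    h=cv2.cvtColor(im,cv2.COLOR_BGR2HSV);return cv2.inRange(h,(5,170,120),(16,255,255))>0
E
python3 - <<'E'
from h import *
I={n:np.load(f"{n}0.npz")["im"] for n in C}
P={}
for n,q in(("scene",(345,262)),("top",(256,254))):
    m,c,a=blob(orange(I[n]),q);P[n]=c
    pts=np.argwhere(m)[:,::-1].astype(np.float32);r=cv2.minAreaRect(pts);print(n,c.round(1),a,r)
print("bar tri",tri(P["scene"],P["top"]))
m,c,a=blob(orange(I["top"]),(256,254))
X=np.array([plane("top",p,.06)[:2] for p in np.argwhere(m)[:,::-1]]);w,v=np.linalg.eigh(np.cov(X.T));print("bar ctr",X.mean(0),"axis deg",np.degrees(np.arctan2(v[1,1],v[0,1])))
# yellow box top and black collar
b=I["top"];h=cv2.cvtColor(b,cv2.COLOR_BGR2HSV);y=cv2.inRange(h,(20,150,90),(32,255,255))>0
m,c,a=blob(y,(470,272));r=cv2.minAreaRect(np.argwhere(m)[:,::-1].astype(np.float32));print("box",r)
for p in cv2.boxPoints(r): print(plane("top",p,.09).round(4))
t=cv2.resize(b[205:340,400:535],(400,400),interpolation=cv2.INTER_CUBIC)
u=cv2.resize(b[215:295,215:295],(400,400),interpolation=cv2.INTER_CUBIC)
s=cv2.resize(I["scene"][150:206,188:244],(400,400),interpolation=cv2.INTER_CUBIC)
ts=cv2.resize(b[237:307,437:507],(400,400),interpolation=cv2.INTER_CUBIC)
cv2.imwrite("pics/crop.png",cv2.resize(np.vstack([np.hstack([t,u]),np.hstack([s,ts])]),(600,600)))
E
```

```text
scene [344.4 259.5] 136 ((344.42462158203125, 259.46575927734375), (7.117410659790039, 19.200456619262695), 24.443954467773438)
top [255.6 252.4] 217 ((255.56707763671875, 252.10366821289062), (30.147809982299805, 7.509344100952148), 83.6598129272461)
bar tri (array([0.5718257 , 0.19134597, 0.05906512]), [np.float64(0.0008500560323176722), np.float64(0.0008500560323177917)])
bar ctr [0.57216238 0.19050114] axis deg -172.35458939325773
box ((463.65911865234375, 272.80792236328125), (116.68354797363281, 107.2518310546875), 6.6048359870910645)
[ 0.4512 -0.0785  0.09  ]
[ 0.6482 -0.1015  0.09  ]
[ 0.6265 -0.3161  0.09  ]
[ 0.4306 -0.2888  0.09  ]
```

View pics/crop.png

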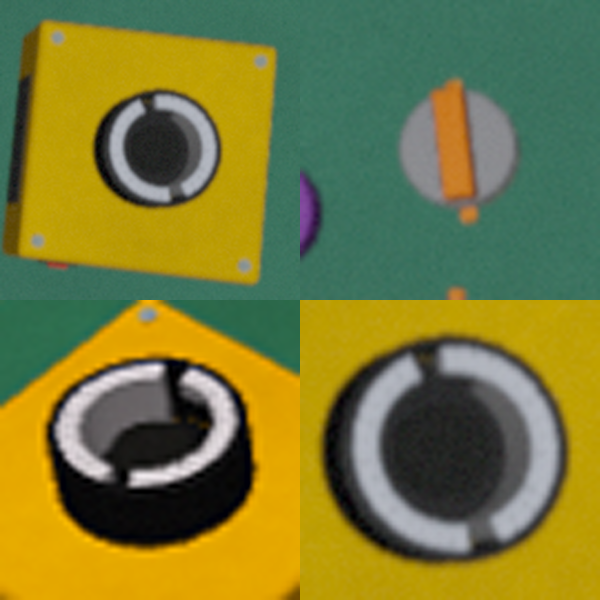

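The crop confirms the white/grey cartridge: orange bar on a grey disc, lower lug at crop (468,214). The lower-right panel shows the ring gaps at crop (427,362) and (482,535). Next: ring centre, slot angle, and the cartridge axis from the grey disc and lugs.

Run:
```python
from h import *
I={n:np.load(f"{n}0.npz")["im"] for n in C}
E={}
for n,q,w in(("scene",(216,175),35),("top",(471,271),40)):
    im=I[n];h=cv2.cvtColor(im,cv2.COLOR_BGR2HSV)
    m=(h[...,1]<60)&(h[...,2]>140);z=np.zeros_like(m);z[q[1]-w:q[1]+w,q[0]-w:q[0]+w]=1;m&=z
    m=cv2.morphologyEx(m.astype(np.uint8),cv2.MORPH_OPEN,np.ones((2,2)))
    hull=cv2.convexHull(np.argwhere(m)[:,::-1].astype(np.int32))
    c=np.zeros_like(m);cv2.fillConvexPoly(c,hull,1);cs,_=cv2.findContours(c,cv2.RETR_EXTERNAL,cv2.CHAIN_APPROX_NONE)
    E[n]=cv2.fitEllipse(cs[0]);print(n,E[n])
X,r=tri(E["scene"][0],E["top"][0]);print("rim centre",X,r)
for n in C:print(n,plane(n,E[n][0],.126))
# slot angle: brightness profile on radius in world, mid ring
for n in C:
    g=cv2.cvtColor(I[n],cv2.COLOR_BGR2GRAY).astype(np.float32);c=C[n];R=np.array(c["R"])
    ctr=plane(n,E[n][0],.126)
    a=np.radians(np.arange(-180,180,1));S=[]
    for rr in(.034,.0355,.037):
        W=ctr+np.c_[rr*np.cos(a),rr*np.sin(a),0*a];q=W@R.T+np.array(c["t"]);p=q@np.array(c["intrinsics"]).T;p=(p[:,:2]/p[:,2:]).astype(np.float32)
        S.append(cv2.remap(g,p[:,:1],p[:,1:],cv2.INTER_LINEAR).ravel())
    s=np.mean(S,0);lo=np.degrees(a[s<(np.median(s)+s.min())/2]);print(n,"dark deg",lo.astype(int).tolist())
# cartridge
im=I["top"];h=cv2.cvtColor(im,cv2.COLOR_BGR2HSV);
z=np.zeros(im.shape[:2],bool);z[230:282,232:282]=1
m=((h[...,1]<60)|orange(im))&z;m=cv2.morphologyEx(m.astype(np.uint8),cv2.MORPH_OPEN,cv2.getStructuringElement(cv2.MORPH_ELLIPSE,(9,9)))
cs,_=cv2.findContours(m,cv2.RETR_EXTERNAL,cv2.CHAIN_APPROX_NONE);c=max(cs,key=cv2.contourArea);e=cv2.fitEllipse(c);print("disc",e,plane("top",e[0],.03),plane("top",e[0],.038))
ml,cl,al=blob(orange(im)&z,(260,271));print("lug-",cl,al,plane("top",cl,.018))
mb,_,_=blob(orange(im),(256,254))
mb2=cv2.morphologyEx(mb.astype(np.uint8),cv2.MORPH_OPEN,np.ones((5,5)))
r=cv2.minAreaRect(np.argwhere(mb2)[:,::-1].astype(np.float32));print(r,plane("top",r[0],.064))
b=cv2.boxPoints(r);print([plane("top",p,.064)[:2].round(4).tolist() for p in b])
```

```text
scene ((215.93893432617188, 173.89454650878906), (21.687862396240234, 32.9546012878418), 82.28318786621094)
top ((473.7994689941406, 272.12359619140625), (46.142391204833984, 47.339874267578125), 118.82707214355469)
rim centre [ 0.53672826 -0.20438132  0.11818939] [np.float64(0.0022709509198292864), np.float64(0.00227095091982933)]
scene [ 0.54238652 -0.19600407  0.126     ]
top [ 0.53729179 -0.20415555  0.126     ]
scene dark deg [-165, -164, -163, -162, -161, -160, -159, -158, -157, -156, -155, -154, -153, -152, -151, 5, 6, 7, 8, 9, 10, 11, 12, 13, 14, 14, 16, 17, 18]
top dark deg [-173, -172, -171, -170, -169, -168, -167, -166, -165, -164, -163, -162, -161, -160, -159, -158, 12, 13, 14, 14, 16, 17, 18, 19, 20, 21, 22, 23, 24, 25, 26]
disc ((266.19537353515625, 253.85166931152344), (12.083846092224121, 24.487958908081055), 172.48072814941406) [0.57260027 0.17273769 0.03      ] [0.57185102 0.17206443 0.038     ]
lug- [255.58064516 252.44700461] 217 [0.57616513 0.19485974 0.018     ]
((255.0025177001953, 250.03553771972656), (22.442821502685547, 7.26719856262207), 85.91438293457031) [0.57632994 0.19130629 0.064     ]
[[0.5971, 0.2003], [0.5983, 0.1865], [0.5557, 0.1824], [0.5545, 0.1961]]
```

```bash
cat >> h.py <<'E'
def cloud(n,d):
    c=C[n];K=np.array(c["intrinsics"]);v,u=np.nonzero(d>0);z=d[v,u]
    return (np.c_[(u-K[0,2])/K[0,0]*z,(v-K[1,2])/K[1,1]*z,z]-np.array(c["t"]))@np.array(c["R"])
E
python3 - <<'E'
from h import *
rows=[]
for n,q,w,e in(("scene",(216,178),28,((215.94,173.9),(21.7,33),82.3)),("top",(472,271),35,((473.8,272.1),(46.1,47.3),118.8))):
    f=np.load(n+"0.npz");P=cloud(n,f["d"])
    r=P[(np.hypot(P[:,0]-.54,P[:,1]+.2)<.09)];top=r[r[:,2]>.116]
    print(n,"rim z",np.median(top[:,2]),len(top),"box z",np.median(r[(r[:,2]>.07)&(r[:,2]<.1),2]))
    t=top[:,:2].astype(np.float32);print("  minEnclosing",cv2.minEnclosingCircle(t),"bbox mid",(np.percentile(t,1,0)+np.percentile(t,99,0))/2,"ext",np.ptp(t,0))
    k=P[np.hypot(P[:,0]-.572,P[:,1]-.191)<.05];b=k[k[:,2]>.05];d=k[(k[:,2]>.03)&(k[:,2]<.045)]
    for nm,x in(("bar",b),("disc",d)):
        xy=x[:,:2].astype(np.float32);print("  ",nm,len(x),"z",np.median(x[:,2]),"mean",xy.mean(0),cv2.minAreaRect(xy),cv2.minEnclosingCircle(xy))
    im=f["im"].copy();c=im[q[1]-w:q[1]+w,q[0]-w:q[0]+w];sc=400/(2*w);c=cv2.resize(c,(400,400),interpolation=cv2.INTER_CUBIC)
    cv2.ellipse(c,(((e[0][0]-q[0]+w+.5)*sc,(e[0][1]-q[1]+w+.5)*sc),(e[1][0]*sc,e[1][1]*sc),e[2]),(0,0,255),1);rows.append(c)
cv2.imwrite("pics/ov.png",np.hstack(rows))
E
```

```text
scene rim z 0.12522737816497445 581 box z 0.09050695458831048
  minEnclosing ((0.5439285039901733, -0.2023697942495346), 0.051457956433296204) bbox mid [ 0.54312885 -0.19918877] ext [0.09666175 0.09934314]
   bar 173 z 0.0628683180368479 mean [0.578278   0.19407916] ((0.5748734474182129, 0.1924094557762146), (0.05951865389943123, 0.017733821645379066), 8.221550941467285) ((0.5746405124664307, 0.1946296989917755), 0.030053231865167618)
   disc 313 z 0.03782095708710201 mean [0.58021945 0.19652037] ((0.5754550695419312, 0.19333884119987488), (0.06081639975309372, 0.059208765625953674), 4.332738876342773) ((0.5764166116714478, 0.1923336684703827), 0.03284251317381859)
top rim z 0.1245792169959527 1281 box z 0.08902166256512353
  minEnclosing ((0.5398193001747131, -0.20232471823692322), 0.048325661569833755) bbox mid [ 0.5399472  -0.20177767] ext [0.09277108 0.09600022]
   bar 262 z 0.0625549877228859 mean [0.57181805 0.19036613] ((0.5723963379859924, 0.19095848500728607), (0.05657004565000534, 0.01642036810517311), 8.103055000305176) ((0.572388768196106, 0.1910109966993332), 0.028578264638781548)
   disc 504 z 0.03659175217654982 mean [0.5710941 0.1894757] ((0.5707894563674927, 0.19012926518917084), (0.05765965208411217, 0.059565529227256775), 10.066675186157227) ((0.5723379254341125, 0.1910228282213211), 0.03082851879298687)
```

View pics/ov.png

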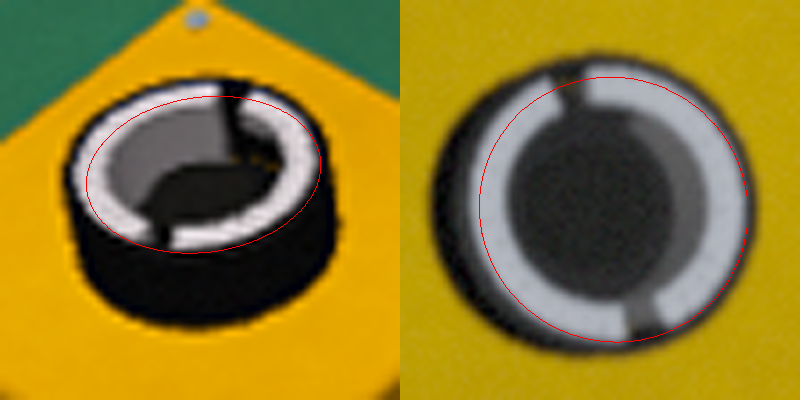

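Both drawn ellipses are slightly off. By eye the aluminium ring's outer edge centres at top (473.0,270.9) and scene (214.9,172.9), and the slots lie about 18° counter-clockwise of world x. Depth gives cartridge centre ≈ (0.573,0.191), bar axis ≈ 8°, rim z ≈ 0.125. I start moving.

```bash
python3 - <<'E'
from h import *
print(tri((214.9,172.9),(473,270.9)))
E
cat > go.py <<'E'
# usage: go.py x y z yawdeg -> remaining shift in tool axes
import sys;from h import *
from scipy.spatial.transform import Rotation as T
def rep(x,y,z,yaw):
    s=ctrl.get_state();R=T.from_rotvec(s["tool_rot"]).as_matrix();p=np.array(s["position"])
    cur=np.degrees(np.arctan2(R[1,0],R[0,0]));print("t",round(float(s["time"]),2),"pos",p.round(4),"yaw",cur.round(2),"tilt",np.degrees(np.arccos(-R[2,2])).round(2),"F",np.round(s["ft_force"],1),"M",np.round(s["torque"],2),"w",round(s["grip_width"]*.087,4),"g",round(float(s["grip_force"]),1),"q7",round(s["joint_positions"][6],2))
    G=T.from_euler("z",yaw,degrees=True).as_matrix()@np.diag([1.,-1,-1])
    print("tool shift",(R.T@(np.array([x,y,z])-p)).round(4),"turn",np.degrees(T.from_matrix(R.T@G).as_rotvec()).round(2))
rep(*map(float,sys.argv[1:5]))
E
python3 -m handwheel '[[0.05,0.05,0.0055,0,0,0,0],[0.05,0.05,0.0055,0,0,0,0],[0.05,0.05,0.0055,0,0,0,0],[0.05,0.05,0.0055,0,0,0,0],[0.05,0.05,0.0055,0,0,0,0],[0.05,0.025,-0.052,0,0,0,0],[0.05,0.025,-0.052,0,0,0,0],[0.05,0.025,-0.052,0,0,0,0],[0.05,0.025,-0.052,0,0,0,0],[0.05,0.025,-0.052,0,0,0,0],[0.05,0.025,-0.052,0,0,0,0],[0.05,0.025,-0.052,0,0,0,0]]'; python3 go.py .573 .191 .15 8
```

```text
(array([ 0.53927069, -0.20279233,  0.12390814]), [np.float64(0.0006504025956634706), np.float64(0.0006504025956635123)])
time: 1.6
position: [0.4861, -0.2041, 0.2222]
tool_rot: [3.12, 0.368, -0.001]
ft_force: [1.1, -0.2, 0.6]
grip_width: 0.574
grip_force: 0.0
t 1.6 pos [ 0.4861 -0.2041  0.2222] yaw 13.45 tilt 0.02 F [ 1.1 -0.2  0.6] M [-0.05 -0.05  0.02] w 0.0499 g 0.0 q7 -1.01
tool shift [ 0.1764 -0.364   0.0722] turn [0.   0.02 5.45]
```

```bash
python3 -m handwheel '[[0.05,0.022,-0.0455,0,0,0,0],[0.05,0.022,-0.0455,0,0,0,0],[0.05,0.022,-0.0455,0,0,0,0],[0.05,0.022,-0.0455,0,0,0,0],[0.05,0.022,-0.0455,0.015,0,0,0],[0.05,0.022,-0.0455,0.02,0,0,0],[0.05,0.022,-0.0455,0.02,0,0,0],[0.05,0.022,-0.0455,0.017,0,0,5.4],[0.05,0,0,0,0,0,0]]' 15; python3 go.py .573 .191 .043 8
python3 - <<'E'
from h import *
im,d=ctrl.get_image("scene");cv2.imwrite("pics/a.png",cv2.resize(im[180:330,250:450],(800,600)))
E
```

```text
time: 2.72
position: [0.5703, 0.1944, 0.1484]
tool_rot: [-3.13, -0.232, 0.007]
ft_force: [0.0, -0.2, 0.2]
grip_width: 0.574
grip_force: 0.0
t 2.73 pos [0.5703 0.1944 0.1484] yaw 8.49 tilt 0.3 F [ 0.  -0.2  0.2] M [-0.05  0.01 -0.01] w 0.0499 g 0.0 q7 -1.96
tool shift [0.0025 0.0041 0.1054] turn [-0.19  0.23  0.49]
```

View pics/a.png

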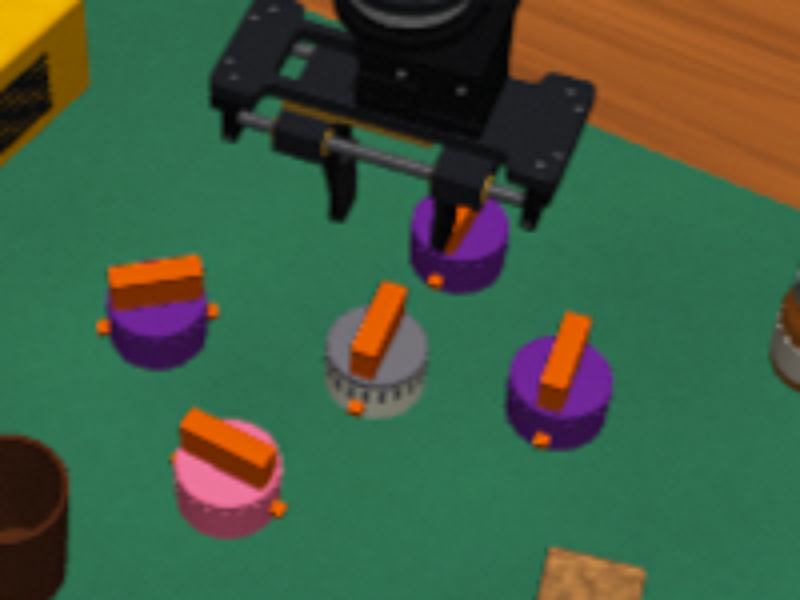

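The picture shows the gripper 11 cm above the grey cartridge (crop 378,350) with the fingers straddling the bar and the neighbours clear. I descend and close.

```bash
python3 -m handwheel '[[0.05,0.0025,0.004,0.04,-0.2,0.2,0.5],[0.05,0,0,0.04,0,0,0],[0.05,0,0,0.02,0,0,0],[0.05,0,0,0.008,0,0,0],[0.05,0,0,0,0,0,0]]'; python3 go.py .573 .191 .041 8
```

```text
time: 3.4
position: [0.5766, 0.1849, 0.0432]
tool_rot: [3.132, 0.206, 0.007]
ft_force: [0.1, 0.2, 0.3]
grip_width: 0.574
grip_force: 0.0
t 3.4 pos [0.5766 0.1849 0.0432] yaw 7.53 tilt 0.32 F [0.1 0.2 0.3] M [ 0.06 -0.03 -0.07] w 0.0499 g 0.0 q7 -2.02
tool shift [-0.0027 -0.0066  0.0021] turn [ 0.2  -0.24 -0.47]
```

```bash
python3 -m handwheel '[[0.05,-0.0025,-0.0065,0.002,0.2,-0.2,-0.5],[0.05,0,0,0,0,0,0],[0.05,0,0,0,0,0,0]]'; python3 go.py .573 .191 .041 8
```

```text
time: 3.78
position: [0.573, 0.1915, 0.041]
tool_rot: [3.134, 0.221, 0.001]
ft_force: [0.3, 0.3, 0.0]
grip_width: 0.571
grip_force: 0.0
t 3.77 pos [0.573  0.1915 0.041 ] yaw 8.08 tilt 0.05 F [0.3 0.3 0. ] M [ 0.06 -0.04 -0.05] w 0.0496 g 0.0 q7 -2.02
tool shift [-0.      0.0005  0.    ] turn [ 0.01 -0.05  0.08]
```

```bash
python3 -m handwheel '[[0.0,0,0,0,0,0,0],[0.0,0,0,0,0,0,0],[0.0,0,0,0,0,0,0],[0.0,0,0,0,0,0,0],[0.0,0,0,-0.02,0,0,0],[0.0,0,0,-0.05,0,0,0],[0.0,0,0,-0.05,0,0,0],[0.0,0,0,-0.05,0,0,0],[0.0,0,0,0,0,0,0]]' 40; python3 go.py .5395 -.2025 .22 18.5
```

```text
time: 4.9
position: [0.5752, 0.1929, 0.2168]
tool_rot: [-3.132, -0.221, -0.016]
ft_force: [0.4, 0.5, -2.2]
grip_width: 0.177
grip_force: 39.9
t 4.9 pos [0.5752 0.1929 0.2168] yaw 8.07 tilt 0.58 F [ 0.4  0.5 -2.2] M [ 0.04 -0.01 -0.01] w 0.0154 g 39.9 q7 -1.94
tool shift [-0.0909  0.3864 -0.0045] turn [-1.000e-02 -5.800e-01 -1.043e+01]
```

```bash
python3 -m handwheel '[[0.0,-0.0115,0.0483,0,0,0,0],[0.0,-0.0115,0.0483,0,0,0,0],[0.0,-0.0115,0.0483,0,0,0,0],[0.0,-0.0115,0.0483,0,0,0,0],[0.0,-0.0115,0.0483,0,0,0,0],[0.0,-0.0115,0.0483,0,0,0,0],[0.0,-0.0115,0.0483,0,0,0,0],[0.0,-0.0115,0.0483,0,0,0,-8],[0.0,0,0,0,0,0,-8],[0.0,0,0,0,0,0,0],[0.0,0,0,0,0,0,0]]'; python3 go.py .5395 -.2025 .19 24
python3 - <<'E'
from h import *
for n,(u,v,w) in(("scene",(215,165,55)),("top",(475,262,60))):
    im,d=ctrl.get_image(n);np.savez(n+"1.npz",im=im,d=d)
    cv2.imwrite(f"{n}_c.png",cv2.resize(im[v-w:v+w,u-w:u+w],(400,400),interpolation=cv2.INTER_CUBIC))
cv2.imwrite("pics/hover.png",np.hstack([cv2.imread(n+"_c.png") for n in("scene","top")]))
E
```

```text
time: 6.28
position: [0.5357, -0.2031, 0.2103]
tool_rot: [-3.072, -0.654, 0.001]
ft_force: [-0.6, -0.7, -0.4]
grip_width: 0.18
grip_force: 39.9
t 6.28 pos [ 0.5357 -0.2031  0.2103] yaw 24.02 tilt 0.04 F [-0.6 -0.7 -0.4] M [ 0.06 -0.07 -0.04] w 0.0156 g 39.9 q7 -0.91
tool shift [0.0037 0.001  0.0203] turn [-0.03  0.02  0.02]
```

View pics/hover.png

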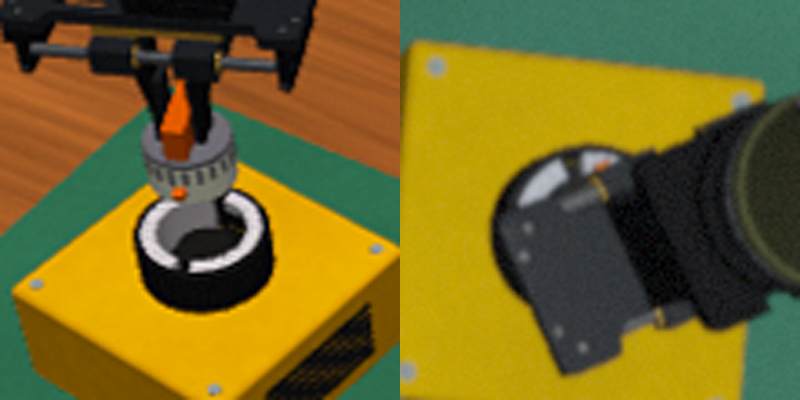

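The scene crop shows the cartridge held upright over the collar; the top view is mostly hidden by the wrist. The pose is consistent, so I lower to just above the mouth.

```bash
python3 -m handwheel '[[0.0,0.0043,0.001,0.02,0,0,0],[0.0,0,0,0.019,0,0,0],[0.0,0,0,0,0,0,0],[0.0,0,0,0,0,0,0]]'; python3 go.py .540 -.202 .16 24
python3 -m handwheel '[[0.0,0,0,0.003,0,0,0],[0.0,0,0,0.003,0,0,0],[0.0,0,0,0.003,0,0,0],[0.0,0,0,0,0,0,0]]'; python3 go.py .540 -.202 .154 24
```

```text
time: 6.88
position: [0.54, -0.2034, 0.1713]
tool_rot: [-3.072, -0.654, 0.001]
ft_force: [1.5, -0.0, -0.8]
grip_width: 0.179
grip_force: 39.9
t 6.88 pos [ 0.54   -0.2034  0.1713] yaw 24.05 tilt 0.03 F [ 1.5 -0.  -0.8] M [-0.03 -0.02 -0.02] w 0.0156 g 39.9 q7 -0.92
tool shift [ 0.0006 -0.0013  0.0113] turn [-0.02  0.02  0.05]
time: 7.38
position: [0.5399, -0.2034, 0.1622]
tool_rot: [-3.072, -0.654, 0.001]
ft_force: [-0.5, 0.1, -0.9]
grip_width: 0.179
grip_force: 39.9
t 7.38 pos [ 0.5399 -0.2034  0.1622] yaw 24.05 tilt 0.03 F [-0.5  0.1 -0.9] M [-0.02  0.05  0.03] w 0.0155 g 39.9 q7 -0.92
tool shift [ 0.0007 -0.0012  0.0082] turn [-0.02  0.02  0.05]
```

```bash
python3 -m handwheel '[[0.0,0.0006,-0.0012,0,0,0,0],[0.0,0,0,0.002,0,0,0],[0.0,0,0,0.002,0,0,0],[0.0,0,0,0,0,0,0]]'; python3 go.py .540 -.202 .154 24
python3 -m handwheel '[[0.0,0,0,0.0015,0,0,0],[0.0,0,0,0.001,0,0,0],[0.0,0,0,0,0,0,0]]'; python3 go.py .540 -.202 .154 24
```

```text
time: 7.88
position: [0.54, -0.2021, 0.1582]
tool_rot: [-3.072, -0.655, 0.001]
ft_force: [0.3, 0.0, -1.9]
grip_width: 0.178
grip_force: 39.9
t 7.88 pos [ 0.54   -0.2021  0.1582] yaw 24.05 tilt 0.02 F [ 0.3  0.  -1.9] M [-0.   -0.   -0.01] w 0.0155 g 39.9 q7 -0.93
tool shift [ 0.0001 -0.0001  0.0042] turn [-0.01  0.02  0.05]
time: 8.25
position: [0.5401, -0.2021, 0.1559]
tool_rot: [-3.073, -0.655, 0.0]
ft_force: [-0.4, -0.9, -0.4]
grip_width: 0.186
grip_force: 39.9
t 8.25 pos [ 0.5401 -0.2021  0.1559] yaw 24.05 tilt 0.01 F [-0.4 -0.9 -0.4] M [ 0.05 -0.    0.04] w 0.0161 g 39.9 q7 -0.93
tool shift [-0.     -0.0001  0.0019] turn [-0.    0.01  0.05]
```

Well centred with almost no force. I continue in 1 mm steps until the lugs touch the rim.

```bash
python3 -m handwheel '[[0.0,0,0,0.001,0,0,0],[0.0,0,0,0,0,0,0]]'|grep -E "pos|force"; python3 -m handwheel '[[0.0,0,0,0.001,0,0,0],[0.0,0,0,0,0,0,0]]'|grep -E "pos|force"; python3 go.py .540 -.202 .154 24
```

```text
position: [0.5402, -0.2021, 0.1551]
ft_force: [0.4, -0.1, -0.3]
grip_force: 39.9
position: [0.5404, -0.2021, 0.1548]
ft_force: [-0.9, -0.0, 5.3]
grip_force: 39.9
t 8.75 pos [ 0.5404 -0.2021  0.1548] yaw 24.06 tilt 0.05 F [-0.9 -0.   5.3] M [ 0.1   0.4  -0.08] w 0.0158 g 39.9 q7 -0.93
tool shift [-0.0004 -0.0003  0.0008] turn [ 0.04 -0.02  0.06]
```

Contact at TCP z≈0.155 with about 5 N means the lugs are on the rim (rim ≈ 0.126). I feel for the slots by turning clockwise under this light pressure.

```bash
python3 -m handwheel '[[0.0,0,0,0.0005,0,0,1],[0.0,0,0,0,0,0,1],[0.0,0,0,0,0,0,0]]'|grep -E "pos|ft_force"; python3 -m handwheel '[[0.0,0,0,0,0,0,1],[0.0,0,0,0,0,0,0]]'|grep -E "pos|ft_force";python3 -m handwheel '[[0.0,0,0,0,0,0,1],[0.0,0,0,0,0,0,0]]'|grep -E "pos|ft_force"; python3 go.py .540 -.202 .154 24
```

```text
position: [0.5407, -0.2026, 0.1546]
ft_force: [-0.1, -0.2, 6.2]
position: [0.5407, -0.2026, 0.1546]
ft_force: [-1.5, -0.5, 5.6]
position: [0.5406, -0.2025, 0.1545]
ft_force: [-1.3, 0.4, 5.5]
t 9.62 pos [ 0.5406 -0.2025  0.1545] yaw 20.04 tilt 0.1 F [-1.3  0.4  5.5] M [-0.07  0.35  0.09] w 0.0159 g 39.9 q7 -1.0
tool shift [-0.0004 -0.0007  0.0005] turn [ 0.1  -0.04 -3.96]
```

```bash
for i in 1; do python3 -m handwheel '[[0.0,0,0,0,0,0,1],[0.0,0,0,0,0,0,0]]'|grep -E "pos|ft_force"; python3 -m handwheel '[[0.0,0,0,0,0,0,1],[0.0,0,0,0,0,0,0]]'|grep -E "pos|ft_force"; done; python3 go.py .540 -.202 .154 18
```

```text
position: [0.5405, -0.2026, 0.1543]
ft_force: [-0.5, 0.7, 5.2]
position: [0.5398, -0.2019, 0.1528]
ft_force: [0.2, 0.2, -1.8]
t 10.12 pos [ 0.5398 -0.2019  0.1528] yaw 18.03 tilt 0.05 F [ 0.2  0.2 -1.8] M [ 0.05 -0.06  0.03] w 0.016 g 39.9 q7 -1.03
tool shift [ 0.0002  0.0002 -0.0012] turn [-0.04  0.03  0.03]
```

At yaw 18° the force vanished and the tool dropped 1.5 mm, so the lugs are in the slots. I turn 1° more for margin and push down gently.

```bash
python3 -m handwheel '[[0.0,0,0,0.002,0,0,1],[0.0,0,0,0.002,0,0,0],[0.0,0,0,0,0,0,0]]'|grep -E "pos|ft_force"; python3 -m handwheel '[[0.0,0,0,0.002,0,0,0],[0.0,0,0,0.002,0,0,0],[0.0,0,0,0,0,0,0]]'|grep -E "pos|ft_force"; python3 go.py .540 -.202 .137 17
```

```text
position: [0.5398, -0.2019, 0.149]
ft_force: [-0.4, 0.2, 0.3]
position: [0.5402, -0.202, 0.1456]
ft_force: [-0.9, -0.4, 1.6]
t 10.88 pos [ 0.5402 -0.202   0.1456] yaw 17.06 tilt 0.0 F [-0.9 -0.4  1.6] M [ 0.08  0.25 -0.07] w 0.0157 g 39.9 q7 -1.05
tool shift [-0.0002 -0.0001  0.0086] turn [0.   0.   0.06]
```

```bash
python3 -m handwheel '[[0.0,0,0,0.002,0,0,0],[0.0,0,0,0.002,0,0,0],[0.0,0,0,0,0,0,0]]'|grep -E "pos|ft_force"; python3 -m handwheel '[[0.0,0,0,0.002,0,0,0],[0.0,0,0,0.0015,0,0,0],[0.0,0,0,0,0,0,0],[0.0,0,0,0,0,0,0]]'|grep -E "pos|ft_force"; python3 go.py .540 -.202 .137 17
```

```text
position: [0.5402, -0.2021, 0.1416]
ft_force: [-1.3, 0.0, 3.1]
position: [0.5403, -0.2021, 0.1382]
ft_force: [-1.9, 1.5, 5.1]
t 11.75 pos [ 0.5403 -0.2021  0.1382] yaw 17.06 tilt 0.02 F [-1.9  1.5  5.1] M [ 0.25  0.49 -0.03] w 0.0159 g 39.9 q7 -1.05
tool shift [-0.0002 -0.0002  0.0012] turn [ 0.02 -0.01  0.06]
```

```bash
python3 -m handwheel '[[0.0,0,0,0.0012,0,0,0],[0.0,0,0,0,0,0,3],[0.0,0,0,0,0,0,3],[0.0,0,0,0,0,0,0]]'|grep -E "ft_force"; python3 go.py .540 -.202 .137 -25; python3 -m handwheel '[[0.0,0,0,0,0,0,3],[0.0,0,0,0,0,0,3],[0.0,0,0,0,0,0,3],[0.0,0,0,0,0,0,0]]'|grep -E "ft_force"; python3 go.py .540 -.202 .137 -25
```

```text
ft_force: [-0.1, -0.1, 6.2]
t 12.25 pos [ 0.5406 -0.2025  0.1373] yaw 11.03 tilt 0.09 F [-0.1 -0.1  6.2] M [0.02 0.33 0.03] w 0.0157 g 39.9 q7 -1.16
tool shift [-0.0005 -0.0006  0.0003] turn [ 0.05 -0.07 36.03]
ft_force: [0.1, 0.8, 4.8]
t 12.75 pos [ 0.5406 -0.2024  0.1373] yaw 2.04 tilt 0.08 F [0.1 0.8 4.8] M [0.12 0.35 0.02] w 0.0157 g 39.9 q7 -1.31
tool shift [-0.0006 -0.0004  0.0003] turn [ 0.04 -0.07 27.04]
```

Turning freely under the ledge. I continue toward the stop.

```bash
python3 -m handwheel '[[0.0,0,0,0,0,0,4],[0.0,0,0,0,0,0,4],[0.0,0,0,0,0,0,4],[0.0,0,0,0,0,0,4],[0.0,0,0,0,0,0,3],[0.0,0,0,0,0,0,0]]'|grep -E "ft_force"; python3 go.py .540 -.202 .137 -25; python3 -m handwheel '[[0.0,0,0,0,0,0,2],[0.0,0,0,0,0,0,2],[0.0,0,0,0,0,0,0]]'|grep -E "ft_force"; python3 go.py .540 -.202 .137 -25
```

```text
ft_force: [-1.2, 1.1, 5.3]
t 13.5 pos [ 0.5405 -0.2024  0.1372] yaw -16.97 tilt 0.06 F [-1.2  1.1  5.3] M [ 0.15  0.47 -0.04] w 0.0154 g 39.9 q7 -1.63
tool shift [-0.0006 -0.0002  0.0002] turn [ 0.02 -0.06  8.03]
ft_force: [-0.5, 0.2, 4.7]
t 13.88 pos [ 0.5405 -0.2024  0.1372] yaw -20.96 tilt 0.07 F [-0.5  0.2  4.7] M [0.16 0.43 0.  ] w 0.0157 g 39.9 q7 -1.7
tool shift [-0.0006 -0.0002  0.0002] turn [ 0.02 -0.06  4.04]
```

```bash
python3 -m handwheel '[[0.0,0,0,0,0,0,1.5],[0.0,0,0,0,0,0,0]]'>/dev/null; python3 go.py .540 -.202 .137 -25; python3 -m handwheel '[[0.0,0,0,0,0,0,1],[0.0,0,0,0,0,0,0]]'>/dev/null; python3 go.py .540 -.202 .137 -25; python3 -m handwheel '[[0.0,0,0,0,0,0,1],[0.0,0,0,0,0,0,0]]'>/dev/null; python3 go.py .540 -.202 .137 -25
```

```text
t 14.12 pos [ 0.5405 -0.2025  0.1372] yaw -22.45 tilt 0.07 F [-0.3  0.5  5.8] M [0.14 0.43 0.02] w 0.0156 g 39.9 q7 -1.72
tool shift [-0.0006 -0.0002  0.0002] turn [ 0.02 -0.07  2.55]
t 14.38 pos [ 0.5405 -0.2025  0.1372] yaw -23.45 tilt 0.07 F [-0.3  0.2  6. ] M [ 0.12  0.43 -0.  ] w 0.0158 g 39.9 q7 -1.74
tool shift [-0.0007 -0.0003  0.0002] turn [ 0.02 -0.07  1.55]
t 14.62 pos [ 0.5405 -0.2025  0.1372] yaw -24.45 tilt 0.08 F [-0.6 -0.3  5.6] M [0.13 0.45 0.08] w 0.0156 g 39.9 q7 -1.76
tool shift [-0.0007 -0.0002  0.0002] turn [ 0.02 -0.07  0.55]
```

```bash
for i in 1; do python3 -m handwheel '[[0.0,0,0,0,0,0,0.7],[0.0,0,0,0,0,0,0]]'>/dev/null; python3 go.py .540 -.202 .137 -25|head -1;  python3 -m handwheel '[[0.0,0,0,0,0,0,0.7],[0.0,0,0,0,0,0,0]]'>/dev/null; python3 go.py .540 -.202 .137 -25|head -1; done
```

```text
t 14.88 pos [ 0.5405 -0.2025  0.1372] yaw -25.13 tilt 0.07 F [-1.4  0.2  6.2] M [0.1  0.45 0.08] w 0.0159 g 39.9 q7 -1.77
t 15.12 pos [ 0.5405 -0.2025  0.1372] yaw -25.81 tilt 0.08 F [-1.1  0.6  5.6] M [0.1  0.45 0.27] w 0.0155 g 40.0 q7 -1.78
```

Mz rises to 0.27 N m at yaw −25.8°, so this is the stop. I ease the torque off and let it rise into the notches.

```bash
python3 -m handwheel '[[0.0,0,0,0,0,0,-0.6],[0.0,0,0,-0.0015,0,0,0],[0.0,0,0,-0.0015,0,0,0],[0.0,0,0,-0.0015,0,0,0],[0.0,0,0,0,0,0,0]]'>/dev/null; python3 go.py .540 -.202 .143 -25|head -1;python3 -m handwheel '[[0.0,0,0,-0.001,0,0,0],[0.0,0,0,0,0,0,0]]'>/dev/null; python3 go.py .540 -.202 .143 -25|head -1
```

```text
t 15.75 pos [ 0.5403 -0.2024  0.1414] yaw -25.25 tilt 0.04 F [ 0.7 -1.1  2.5] M [-0.19 -0.05  0.08] w 0.0157 g 39.9 q7 -1.77
t 16.0 pos [ 0.5403 -0.2024  0.1422] yaw -25.25 tilt 0.04 F [ 1.5 -1.8  0.7] M [-0.35 -0.27  0.1 ] w 0.0152 g 39.9 q7 -1.77
```

```bash
python3 -m handwheel '[[0.0,0,0,-0.001,0,0,0],[0.0,0,0,0,0,0,0]]'>/dev/null; python3 go.py .540 -.202 .143 -25|head -1
```

```text
t 16.25 pos [ 0.5403 -0.2024  0.1424] yaw -25.25 tilt 0.02 F [ 4.6 -2.6 -5.2] M [-0.55 -0.83  0.04] w 0.0157 g 39.9 q7 -1.77
```

The tool stops at 0.1424 with a 5 N upward pull resisted, so the lugs are up in the notches. I relax, release and retreat.

```bash
python3 -m handwheel '[[0.0,0,0,0.0008,0,0,0],[0.0,0,0,0,0,0,0],[0.03,0,0,0,0,0,0],[0.04,0,0,0,0,0,0],[0.045,0,0,0,0,0,0],[0.045,0,0,0,0,0,0]]'; python3 go.py .540 -.202 .143 -25|head -1
python3 -m handwheel '[[0.045,0,0,-0.01,0,0,0],[0.045,0,0,-0.03,0,0,0],[0.045,0,0,-0.05,0,0,0],[0.045,0,0,-0.04,0,0,0],[0.045,-0.05,0,0,0,0,0],[0.045,-0.06,0,0,0,0,0],[0.045,0,0.06,0,0,0,0],[0.045,0,0.06,0,0,0,0],[0.045,0,0,0,0,0,0],[0.045,0,0,0,0,0,0]]' | grep -E "pos|ft|width"
python3 - <<'E'
from h import *
for n,(u,v,w) in(("scene",(215,165,55)),("top",(475,262,60))):
    im,d=ctrl.get_image(n)
    P=cloud(n,d);k=P[np.hypot(P[:,0]-.54,P[:,1]+.202)<.028];b=k[(k[:,2]>.155)&(k[:,2]<.18)];di=k[(k[:,2]>.13)&(k[:,2]<.148)]
    if len(b)>20: print(n,"bar z",np.median(b[:,2]),cv2.minAreaRect(b[:,:2].astype(np.float32)),"disc z",np.median(di[:,2]))
    cv2.imwrite(f"{n}_c.png",cv2.resize(im[v-w:v+w,u-w:u+w],(400,400),interpolation=cv2.INTER_CUBIC))
cv2.imwrite("pics/done.png",np.hstack([cv2.imread(n+"_c.png") for n in("scene","top")]))
E
```

```text
time: 17.0
position: [0.54, -0.2019, 0.1425]
tool_rot: [-3.066, 0.686, 0.001]
ft_force: [0.4, 0.0, 0.3]
grip_width: 0.491
grip_force: 0.0
t 17.0 pos [ 0.54   -0.2019  0.1425] yaw -25.24 tilt 0.02 F [0.4 0.  0.3] M [0.12 0.04 0.02] w 0.0427 g 0.0 q7 -1.77
position: [0.3899, -0.2632, 0.2731]
ft_force: [0.4, 0.4, 0.1]
grip_width: 0.518
scene bar z 0.16461261096204877 ((0.5416439771652222, -0.20055046677589417), (0.022988906130194664, 0.05328238382935524), 66.17887115478516) disc z 0.14085018196088464
top bar z 0.1644677106637573 ((0.5403999090194702, -0.20226489007472992), (0.016567662358283997, 0.054522547870874405), 64.99024963378906) disc z 0.1390623913585858
```

View pics/done.png

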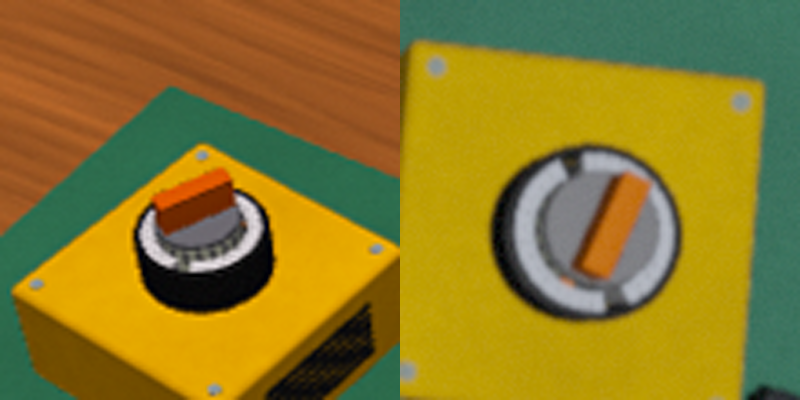

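The picture shows the cartridge upright in the collar, with the bar at −25° and the slots empty. The underside is about 24–25 mm below the rim, and the gripper is clear. I hand it in.

```bash
python3 -c "
from bench import ctrl
print(ctrl.close_job())"
```

```text
the job is handed in; nothing more can be done
None
```

The filter cartridge is locked upright in the extractor inlet, turned to the stop and risen into its notches; it is released and the job is handed in (no verdict was shown).

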